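# Rack four turned feet in reverse order

### The job

Move the four turned wooden furniture feet from the plywood spray board to the empty steel bay rack, one upright in each bay, in the reverse of the left-to-right order in which they stand on the board at the start: the foot at the board's left end goes in the rack's right end bay, and so on, left and right as the robot sees them. Set each one down on the bay floor, do not drop it or knock any foot over, and leave all four released and standing still.

Things in the scene. Friction and masses are not known exactly. Their poses are not given: they have to be found in the camera images.
- foot_bun: Low round bun foot, the shortest and fattest: 64 mm tall, 52 mm across (straight-sided at that width from 26 to 50 mm up), 38 mm across its underside, flat top. Loose, plain mid-brown wood, 45 to 135 g. Starts upright on its black rubber pad; origin at the centre of its underside, z up its axis. 
- foot_taper: Slim round tapered foot, the tallest: 95 mm tall, 42 mm across at the bottom narrowing evenly to 28 mm near the top (36 mm across at 43 mm up). Loose, plain mid-brown wood, 45 to 135 g. Starts upright on its black rubber pad; origin at the centre of its underside, z up its axis. 
- foot_square: Square block foot, 42 x 42 mm, 80 mm tall, with a thin groove round it from 58 to 62 mm up. Its flat sides face along its own x and y axes, which start within 9 degrees of the board's. Loose, plain mid-brown wood, 45 to 135 g. Starts upright on its black rubber pad; origin at the centre of its underside, z up its axis. 
- foot_spool: Round waisted spool foot, 84 mm tall: 46 mm across at the bottom (lowest 14 mm) and at the top (70 to 84 mm up), with a straight waist 30 mm across from 28 to 60 mm up. Loose, plain mid-brown wood, 45 to 135 g. Starts upright on its black rubber pad; origin at the centre of its underside, z up its axis. 
- pad_bun: Fixed black rubber pad, 6 mm thick, on the spray board, round, 66 mm across, under the bun foot. Origin at the centre of its underside; it marks the place where this foot stood at the start and never moves.
- pad_taper: Fixed black rubber pad, 6 mm thick, on the spray board, round, 54 mm across, under the tapered foot. Origin at the centre of its underside; it marks the place where this foot stood at the start and never moves.
- pad_square: Fixed black rubber pad, 6 mm thick, on the spray board, 60 x 60 mm square, under the square foot. Origin at the centre of its underside; it marks the place where this foot stood at the start and never moves.
- pad_spool: Fixed black rubber pad, 6 mm thick, on the spray board, rectangular, 80 mm along the board's x and 54 mm along its y, under the spool foot. Origin at the centre of its underside; it marks the place where this foot stood at the start and never moves.
- spray_board: The rack the feet start on: fixed pale plywood board, 306 mm (y) x 90 mm (x), top 30 mm above the table, a 12 mm high batten at each end. Four places at y = -108, -36, 36, 108 mm, x = 0; a foot on its pad at each, pad tops 36 mm above the table. Origin: centre of its underside, on the table; y points to the robot's left within 7 degrees. May be the nearer or the farther rack.
- bay_rack: The empty rack to fill: fixed dark steel, 294 mm (y) x 78 mm (x), four open-topped bays centred at y = -108, -36, 36, 108 mm, x = 0. Bays 66 x 66 mm inside, floor 30 mm above the table, walls 6 mm thick, rising 14 mm above the floor. Origin: centre of its underside, on the table; y points to the robot's left within 7 degrees. About 0.2 m nearer or farther than the board.
Not all that is in view belongs to the job. What is shaped like the foot_taper but blue or turquoise is not meant.

How it is judged:
By the outcome, as a careful person would: the job done as asked, in the order asked, and still so for the second after the job is handed in, with the robot touching nothing.
It also fails if it takes over 109 s, if anything falls off the work surface, if the arm or the gripper's body presses on something with over 40 N, if the wrist force passes 120 N, or if a joint passes its speed limit or range.

### The arm

A 7-joint arm with a two-finger parallel gripper is mounted at the origin on the work surface. World frame = base frame: x ahead of the robot, y to its left, z up, the work surface at z = 0. Lengths are in mm, angles in rad, forces in N, time in s.
With the tool pointing down it reaches from about 425 to 875 mm from the base axis. Payload 4.7 kg.
Tool frame: the origin (TCP) lies at the very end of the fingers, on their centre line; the grasp point (between the pads) lies manip.grasp_offset behind it (manip.grasp_offset is the distance from the TCP to the grasp point, in mm); z points along the fingers, y is the line along which they close (so a half turn about z gives the same grasp; the last joint's range is limited). The gripper opens to 85 mm and grips with 20 to 120 N. Pads are 22 mm wide; open, the fingers measure 114 mm over their backs; the gripper's body (76 mm by 85 mm) begins 54 mm behind the grasp point. The pads swing forward as they close: fully open they stand 13 mm farther back than shut.
Start: joints at [-1.1, 0.321, -0.07, 1.45, 0.023, 1.371, -0.057], TCP at [286.731, 583.363, 208.149] pointing down, gripper open.
Joint ranges: [-2.86, 2.86], [-0.3, 2.09], [-1.38, 1.24], [0.06, 2.45], [-1.56, 4.7], [0.09, 2.05], [-2.69, 2.69]. Speed limits (rad/s): [2.57, 2.57, 3.14, 3.14, 3.14, 3.14, 3.14].

### API

Orientations are given as a unit quaternion [x, y, z, w].
In Python, from rig import manip, get_image, job, recognise, outline_of, mark_of gives the robot as it stands.
- The arm moves only by the tool carry_out, never from a script. Its argument "deltas" is a list that holds one entry, the list of rows, each a list of 7 numbers: the opening, from 0 (shut) to 1 (fully open), then the shift along the world's x, y, z in m, then the turn, a rotation vector about the world's x, y, z in degrees. A call has exactly 10 rows; each row shifts and turns the commanded pose from where the row before left it; what a row does not reach is not made up. A row lasts 1/10 s, in which the tool goes at most 50 mm and 8.59 degrees, less where a joint would pass 70% of its speed; a pose out of reach is approached as far as the arm can. A call is refused whole if a number of a shift passes 0.05 or a number of a turn 8.59, either way. A call with a gripper value outside its range is refused whole. The fingers move at their own pace and stop on an object; "newtons" is the grip in N (left out, the last holds). Time passes only in rows, so rows that do not move let the fingers close, or fill a call up. It gives the time, the measured TCP pose, the force, the opening and the grip force at its end, in the units of the state.
- manip.get_obs(): the state, without advancing time (a new reading comes with each control period).
- get_image(name): name is "side" or "top"; returns a dict with "color" (400x640x3 uint8, red, green, blue), "intrinsics" (3x3 intrinsics, pixels), "R" (3x3) and "t" (3): a world point X has camera coordinates R X + t. Camera axes: x right, y down, z forward; pixel columns grow to the right and rows downward; lengths in mm; the calibration is good to about 2 mm. A picture is of the moment at which its call begins. There is no depth.
- job.finish_job(): hands the job in; it is judged then, once.
Trained networks look in a picture, given as the dict that the camera call returned (one of the last four; its "shot" number tells which), for a name from the list of things; names that differ only in an ending like _2 or _b are one class to them, and where a whole thing is asked for, a point or a joint stands for the part that bears it (a point fixed in the world has none). Each returns a list of dicts, best first, with "p" (0 to 1); they miss things now and then, are a little off and sometimes report something else, mostly with a low value. They report only what shows in the picture. A call takes as long as a camera call. They do not tell look-alikes from the thing itself.
- recognise(picture, name): "rect" ([centre column, centre row, width, height] in pixels, round what is visible of it).
- outline_of(picture, name): "mask" (400x640 bool, what is visible of it) and "rect" ([centre column, centre row, width, height] in pixels, round what is visible of it).
- mark_of(picture, name): "position" ([column, row] in pixels: a listed point, or the origin of a listed thing).
The state is a dict: "clock": time; "joint_positions": joint angles; "joint_velocities": joint speeds; "joint_torque": joint torques, N m; "ee_pos": TCP position; "tcp_rot": TCP orientation; "ft_force": force on the tool from outside, world axes, zero at the start; "ft_torque": the same for the moment, N m; "opening": finger opening in mm; "grip_force": force on a finger pad.
Only numpy, scipy, OpenCV 4.12 (cv2) and the standard library are available. Lean on these libraries where they do the work, as an engineer would, in place of code of your own. Each camera call takes 0.05 s, during which the arm holds its last target. There are 200 camera calls.

## Working session

There is one attempt and no reset: what is moved stays moved. The work goes in short steps, Python scripts to look and compute and a tool call to move; the robot and the scene stay as the last step left them, time stands still between calls to the robot, and variables do not carry over. Pictures are saved under pics/ and viewed, at most 14 in all, crops included, and the job is handed in when it is done.

Besides the shell and the picture viewer there is one more tool, called after "Emit:" by a JSON object that holds its "fn" and its "kwargs". carry_out: Moves the arm, as the interface text tells. Its arguments: {"type":"object","properties":{"deltas":{"type":"array","items":{"type":"array","items":{"type":"array","items":{"type":"number"}}}},"newtons":{"type":"number"}},"required":["deltas"]}

```bash
mkdir -p pics; ls; cat > h.py <<'E'
import numpy as np, cv2
from rig import manip, get_image, job, recognise, outline_of, mark_of
def save(im,name,crop=None,s=1):
    a=im["color"][:,:,::-1]
    if crop: a=a[crop[1]:crop[3],crop[0]:crop[2]]
    cv2.imwrite("pics/"+name,cv2.resize(a,None,fx=s,fy=s))
def ray(im,uv):
    R=np.array(im["R"]);t=np.array(im["t"]);K=np.array(im["intrinsics"])
    d=R.T@np.linalg.inv(K)@np.array([uv[0],uv[1],1.]); return -R.T@t,d/np.linalg.norm(d)
def atz(im,uv,z):
    c,d=ray(im,uv); return c+d*(z-c[2])/d[2]
def tri(a,ua,b,ub):
    c,d=ray(a,ua);e,f=ray(b,ub)
    s=np.linalg.lstsq(np.stack([d,-f],1),e-c,rcond=None)[0]
    p,q=c+s[0]*d,e+s[1]*f; return (p+q)/2,np.linalg.norm(p-q)
def proj(im,X):
    p=np.array(im["intrinsics"])@(np.array(im["R"])@np.array(X,float)+np.array(im["t"])); return p[:2]/p[2]
E
cat > a.py <<'E'
from h import *
np.set_printoptions(precision=1,suppress=True)
T=get_image("top");S=get_image("side")
save(T,"t0.png");save(S,"s0.png")
print(manip.grasp_offset, manip.get_obs()["tcp_rot"])
for im in(T,S): print("cam",ray(im,(320,200)))
for n in["foot_bun","foot_taper","foot_square","foot_spool","pad_bun","pad_taper","pad_square","pad_spool","spray_board","bay_rack"]:
    a=mark_of(T,n);b=mark_of(S,n);r=recognise(T,n);q=recognise(S,n)
    print(n)
    for l in(a,b): print("  mark",[(round(x["p"],2),np.array(x["position"])) for x in l[:3]])
    for l in(r,q): print("  rect",[(round(x["p"],2),np.array(x["rect"])) for x in l[:3]])
    for x in a[:2]:
        for y in b[:2]: print("  tri",tri(T,x["position"],S,y["position"]))
E
python3 a.py
```

```text
pics
18.700000000000003 [ 0.2  1.  -0.  -0. ]
cam (array([441.8, -33.3, 979.4]), array([ 0.1,  0. , -1. ]))
cam (array([356.7, 467.1, 631. ]), array([ 0.2, -0.7, -0.7]))
foot_bun
  mark [(0.61, array([194.8, 229.7]))]
  mark [(0.64, array([314. , 361.9])), (0.2, array([309. , 363.7]))]
  rect [(0.8, array([190.5, 229.4,  30.4,  29.6]))]
  rect [(0.66, array([311.9, 354.5,  35. ,  49.2])), (0.52, array([311.2, 370.6,  45.8,  38.3]))]
  tri (array([437.5, 221.7,  42.2]), np.float64(1.6896036984522504))
  tri (array([440.7, 223.5,  38.3]), np.float64(4.972431816260916))
foot_taper
  mark [(0.94, array([273.1, 281.5])), (0.74, array([266.5, 224.3])), (0.65, array([251.8, 174.7]))]
  mark [(0.88, array([397.1, 305.1])), (0.76, array([266.4, 295.3])), (0.6, array([336.4, 273.1]))]
  rect [(0.84, array([250.9, 170.2,  25.7,  25. ])), (0.73, array([266.9, 226.6,  25.5,  19.8])), (0.65, array([268.4, 280.6,  22.1,  24.9]))]
  rect [(0.86, array([262.2, 278.9,  26.5,  50.6])), (0.83, array([398.9, 291. ,  27.8,  56.3])), (0.58, array([335.1, 259.7,  23.8,  53.6]))]
  tri (array([333. ,  74.3, 
[... 1847 characters left out ...]
58, array([231.4, 225.5]))]
  mark [(0.81, array([323.7, 320.6]))]
  rect [(0.61, array([234.3, 227.6,  25.5,  40.3]))]
  rect [(0.87, array([321.1, 320.5,  61.9,  45.3]))]
  tri (array([443.1, 151.7,  28.4]), np.float64(5.417665239289734))
spray_board
  mark [(0.85, array([256.9, 223.7]))]
  mark [(0.68, array([325.3, 307.4]))]
  rect [(0.71, array([253.6, 224.6, 155.5,  57.5]))]
  rect [(0.85, array([320.6, 308.6,  97. , 182.8]))]
  tri (array([449. , 106.8, -11.7]), np.float64(0.0365343552049282))
bay_rack
  mark []
  mark [(0.78, array([215.4, 260.8])), (0.33, array([326.7, 307.1]))]
  rect [(0.86, array([270.1, 121.1, 150. ,  51.1]))]
  rect [(0.55, array([203.3, 261.4, 112.8, 152.3]))]
```

View pics/t0.png

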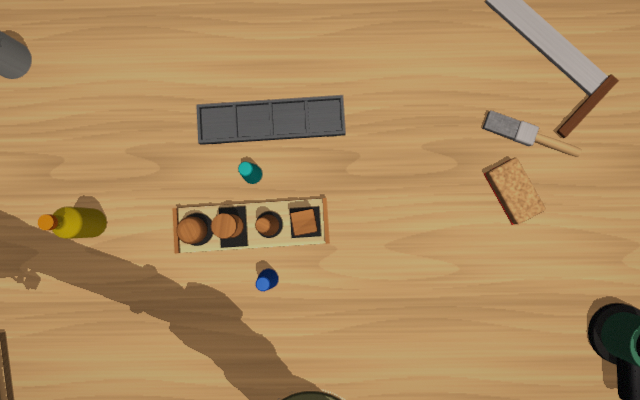

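View pics/s0.png

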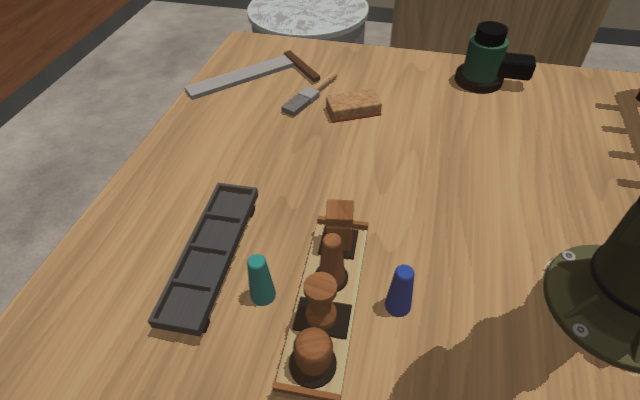

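The top view shows the board nearer, with bun (193,229), spool (228,226), taper (268,225) and square (305,222) from left to right. The empty bay rack is beyond it at (270,120). Anything that could pass for the taper: brown foot at (268,225), turquoise one at (250,171), blue one at (267,281). I choose the brown one standing on the board. Next I fit poses with silhouettes in both views.

```bash
cat > fit.py <<'E'
from h import *
from scipy.optimize import minimize
def ring(r,z,n=32):
    a=np.linspace(0,2*np.pi,n,endpoint=False); return np.c_[r*np.cos(a),r*np.sin(a),np.full(n,z)]
def box(a,b,z): return np.array([[i*a/2,j*b/2,z] for i in(-1,1) for j in(-1,1)],float)
M={"foot_bun":[ring(19,0),ring(26,26),ring(26,50),ring(22,64)],
"foot_taper":[ring(21,0),ring(14,95)],
"foot_square":[box(42,42,0),box(42,42,80)],
"foot_spool":[ring(23,0),ring(23,14),ring(15,28),ring(15,60),ring(23,70),ring(23,84)],
"bay_rack":[box(78,294,0),box(78,294,44)],
"spray_board":[box(90,306,0),box(90,306,30)]}
F=4
def render(im,parts,p):
    x,y,z,w=p;c,s=np.cos(w),np.sin(w);R=np.array([[c,-s,0],[s,c,0],[0,0,1]])
    K=np.array(im["intrinsics"]);o=np.zeros((400*F,640*F),np.uint8)
    P=[]
    for q in parts:
        X=(q@R.T+[x,y,z])@np.array(im["R"]).T+np.array(im["t"]);u=X@K.T;P.append(u[:,:2]/u[:,2:])
    for a,b in zip(P,P[1:]):
        h=cv2.convexHull(np.float32(np.r_[a,b])); cv2.fillConvexPoly(o,np.int32(np.round((h+.5)*F*16)),1,shift=4)
    return o>0
def fit(views,name,p0,free,ign=None):
    ms=[(im,cv2.resize(m.astype(np.float32),None,fx=F,fy=F,interpolation=cv2.INTER_LINEAR)>.5,
         None if g is None else cv2.resize(g.astype(np.uint8),None,fx=F,fy=F)>0) for im,m,g in views]
    def f(v):
        p=np.array(p0,float);p[free]=v*sc; e=0
        for im,m,g in ms:
            o=render(im,M[name],p)
            if g is not None:o=o&~g
            e+=1-(o&m).sum()/max(1,(o|m).sum())
        return e
    sc=np.array([10,10,10,.1])[free]; v0=np.array(p0)[free]/sc
    n=len(v0);sx=np.r_[[v0],v0+np.eye(n)*.7]
    r=minimize(f,v0,method="Nelder-Mead",options=dict(initial_simplex=sx,xatol=.01,fatol=1e-4))
    p=np.array(p0,float);p[free]=r.x*sc;return p,r.fun
E
cat > b.py <<'E'
from fit import *
np.set_printoptions(precision=3,suppress=True)
T=get_image("top");S=get_image("side")
c0={"bay_rack":[650,80,0,0.03],"spray_board":[450,108,0,0.03],"foot_bun":[437,222,36,0],"foot_spool":[442,148,36,0],"foot_taper":[447,75,36,0],"foot_square":[450,0,36,.05]}
mk={}
for n,p in c0.items():
    for k,im in(("T",T),("S",S)):
        l=outline_of(im,n); u=proj(im,np.array(p[:3])+[0,0,40 if n[0]=='f' else 15])
        l=[x for x in l if np.hypot(*(np.array(x["rect"][:2])-u))<25]
        mk[n,k]=(l[0]["mask"],l[0]["p"]) if l else None
        if l: print(n,k,round(l[0]["p"],2),l[0]["mask"].sum())
for n,p in c0.items():
    z=np.zeros((400,640),bool)
    def ig(k):
        g=z.copy()
        for m in c0:
            if m!=n and m[0]=='f' and mk[m,k]: g|=mk[m,k][0]
        return g
    def V(ks):
        out=[]
        for k in ks:
            if mk[n,k]:
                m=mk[n,k][0]; g=ig(k)
                out.append((T if k=="T" else S,m&~g,g))
        return out
    yw=[3] if n in("bay_rack","spray_board","foot_square") else []
    for ks in("T","S","TS"):
        v=V(ks)
        if v: print(n,ks,*fit(v,n,p,[0,1]+([2] if ks=="TS" else [])+yw))
np.save("top.npy",T["color"])
save(T,"crop.png",(160,150,345,300),4)
E
python3 b.py
```

```text
bay_rack T 0.85 5906
bay_rack S 0.94 7835
spray_board T 0.61 3308
spray_board S 0.83 4259
foot_bun T 0.75 628
foot_bun S 0.82 1512
foot_spool T 0.85 674
foot_spool S 0.83 1557
foot_taper T 0.84 393
foot_taper S 0.88 940
foot_square T 0.57 580
foot_square S 0.56 1036
bay_rack T [660.035  71.578   0.      0.06 ] 0.07301428262706033
bay_rack S [662.405  60.437   0.      0.053] 0.11065936260663645
bay_rack TS [659.672  70.322  -1.17    0.051] 0.1973648566297923
spray_board T [446.246 113.673   0.      0.05 ] 0.3428086935135205
spray_board S [446.568 108.352   0.      0.052] 0.37912767584819784
spray_board TS [445.83  112.476   9.812   0.05 ] 0.7169159932244822
foot_bun T [438.818 219.722  36.      0.   ] 0.08790410461314924
foot_bun S [438.78  219.261  36.      0.   ] 0.0593395454013802
foot_bun TS [438.784 219.199  34.577   0.   ] 0.14558507480961547
foot_spool T [446.745 149.37   36.      0.   ] 0.05179958917567207
foot_spool S [446.071 148.149  36.      0.   ] 0.07174318775662558
foot_spool TS [446.293 149.585  34.105   0.   ] 0.1238782431609502
foot_taper T [446.465  77.446  36.      0.   ] 0.049328039095907106
foot_taper S [445.539  79.624  36.      0.   ] 0.07357320099255582
foot_taper TS [446.333  77.283  37.481   0.   ] 0.13172007122155005
foot_square T [451.015   3.71   36.      0.183] 0.06934036939313981
foot_square S [450.472   5.409  36.      0.187] 0.0798643917078864
foot_square TS [451.159   3.659  33.757   0.201] 0.14397118362315087
```

View pics/crop.png

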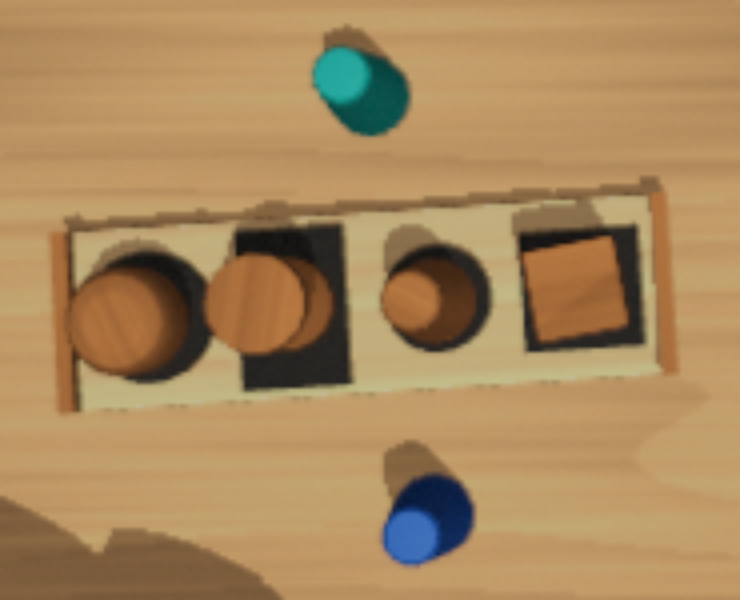

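The crop confirms the choice: the brown tapered foot stands on its round pad at crop (435,295), and the turquoise (340,75) and blue (410,535) ones stand on the table. The rack pose is still weak, so I refine it with a colour mask and check an overlay.

```bash
cat > c.py <<'E'
from fit import *
np.set_printoptions(precision=3,suppress=True)
T=get_image("top");S=get_image("side");V=[]
for im,r in((T,(185,85,360,155)),(S,(140,170,272,345))):
    hsv=cv2.cvtColor(im["color"],cv2.COLOR_RGB2HSV)
    m=((hsv[:,:,1]<75)&(hsv[:,:,2]<130)).astype(np.uint8); q=np.zeros_like(m); q[r[1]:r[3],r[0]:r[2]]=m[r[1]:r[3],r[0]:r[2]]
    n,l,s,_=cv2.connectedComponentsWithStats(cv2.morphologyEx(q,cv2.MORPH_CLOSE,np.ones((5,5))))
    k=1+np.argmax(s[1:,4]); V.append((im,l==k,None)); print(s[k])
p,e=fit(V,"bay_rack",[660,70,0,.05],[0,1,2,3]);print(p,e)
for v in V: print(*fit([v],"bay_rack",[660,70,0,.05],[0,1,3]))
pp=p.copy();out=[]
c,s=np.cos(p[3]),np.sin(p[3])
for im,m,_ in V:
    a=cv2.resize(im["color"][:,:,::-1],None,fx=3,fy=3,interpolation=cv2.INTER_CUBIC)
    def poly(L):
        L=[proj(im,[p[0]+c*x-s*y,p[1]+s*x+c*y,z+p[2]]) for x,y,z in L]
        cv2.polylines(a,[np.int32((np.array(L)+.5)*3)],True,(0,255,255),1)
    poly([(39,147,44),(39,-147,44),(-39,-147,44),(-39,147,44)])
    for y in(-108,-36,36,108): poly([(33,y+33,30),(33,y-33,30),(-33,y-33,30),(-33,y+33,30)])
    out.append(a)
cv2.imwrite("pics/r1.png",out[0][250:480,540:1090]);cv2.imwrite("pics/r2.png",out[1][520:1020,420:820])
E
python3 c.py
```

```text
[ 197   95  148   49 5870]
[ 148  183  110  153 7671]
[658.727  70.537  -0.829   0.051] 0.21998404485499667
[658.482  71.516   0.      0.049] 0.07549250292892795
[665.608  60.435   0.      0.039] 0.12457236724636644
```

View pics/r1.png

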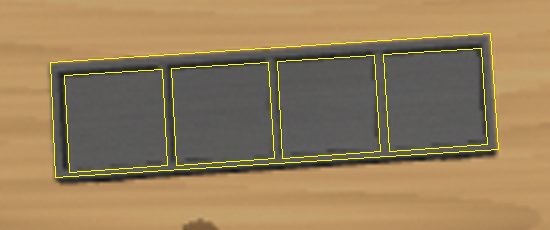

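View pics/r2.png

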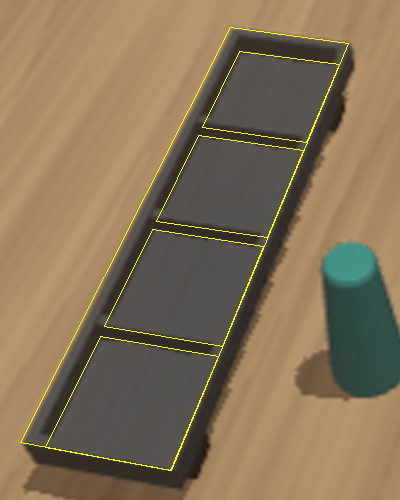

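The overlay fits the rack in both views: rim corners in r1 at (50,62), (490,33) and (497,150), and the bay floors line up. The rack is at (659,70.5) with yaw 0.05, and the feet bases are near z=36. The first move goes above the bun, turning the closing axis along the board's x.

Emit:
{"fn": "carry_out", "kwargs": {"deltas": [[[1,0.015,-0.036,-0.004,0,0,-6.4],[1,0.015,-0.036,-0.004,0,0,-6.4],[1,0.015,-0.036,-0.004,0,0,-6.4],[1,0.015,-0.036,-0.004,0,0,-6.4],[1,0.015,-0.036,-0.004,0,0,-6.4],[1,0.015,-0.036,-0.004,0,0,-6.4],[1,0.015,-0.036,-0.004,0,0,-6.4],[1,0.015,-0.036,-0.004,0,0,-6.4],[1,0.015,-0.036,-0.004,0,0,-6.4],[1,0.015,-0.036,-0.004,0,0,-6.4]]], "newtons": 40}}

```text
clock: 3.9
ee_pos: [437.2, 221.9, 168.3]
tcp_rot: [0.71, 0.704, 0.0, 0.0]
ft_force: [0.5, -0.4, 0.2]
opening: 85.0
grip_force: 0.0
```

```bash
cat > st.py <<'E'
from h import *
from scipy.spatial.transform import Rotation as Ro
import sys
np.set_printoptions(precision=2,suppress=True)
o=manip.get_obs();R=Ro.from_quat(o["tcp_rot"]).as_matrix();g=np.array(o["ee_pos"])
print("t",o["clock"],"tcp",g,"yawY",np.degrees(np.arctan2(R[1,1],R[0,1])),"z",R[:,2],"F",o["ft_force"],o["opening"],o["grip_force"],"q",np.array(o["joint_positions"]))
if len(sys.argv)>3: print("togo",np.array([float(v) for v in sys.argv[1:4]])-g)
E
python3 st.py 438.8 219.5 56
```

```text
t 3.9 tcp [437.23 221.93 168.32] yawY -0.43031591026200605 z [ 0.  0. -1.] F [ 0.5  -0.37  0.22] 84.999014190678 0.0 q [-0.78 -0.    0.25  1.9  -0.    1.24 -0.53]
togo [   1.57   -2.43 -112.32]
```

Emit:
{"fn": "carry_out", "kwargs": {"deltas": [[[1,0.0015,-0.0025,-0.015,0,0,3.3],[1,0,0,-0.02,0,0,0],[1,0,0,-0.02,0,0,0],[1,0,0,-0.02,0,0,0],[1,0,0,-0.02,0,0,0],[1,0,0,-0.01,0,0,0],[1,0,0,-0.007,0,0,0],[1,0,0,0,0,0,0],[0.4,0,0,0,0,0,0],[0.3,0,0,0,0,0,0]]]}}

```text
clock: 4.9
ee_pos: [438.9, 221.3, 57.1]
tcp_rot: [0.688, 0.726, 0.001, 0.0]
ft_force: [-0.2, -0.5, -0.1]
opening: 59.3
grip_force: 0.0
```

```bash
cat > look.py <<'E'
from h import *
import sys
# look.py name x0 y0 x1 y1 : side crop
im=get_image("side");r=[int(v) for v in sys.argv[2:6]];save(im,sys.argv[1],r,3)
E
python3 st.py 438.8 219.5 56; python3 look.py g1.png 200 240 420 400
```

```text
t 4.9 tcp [438.93 221.32  57.1 ] yawY 3.1302178134634726 z [ 0.  0. -1.] F [-0.18 -0.49 -0.07] 59.30418302893255 0.0 q [-0.76  0.12  0.26  2.02 -0.04  1.01 -0.43]
togo [-0.13 -1.82 -1.1 ]
```

View pics/g1.png

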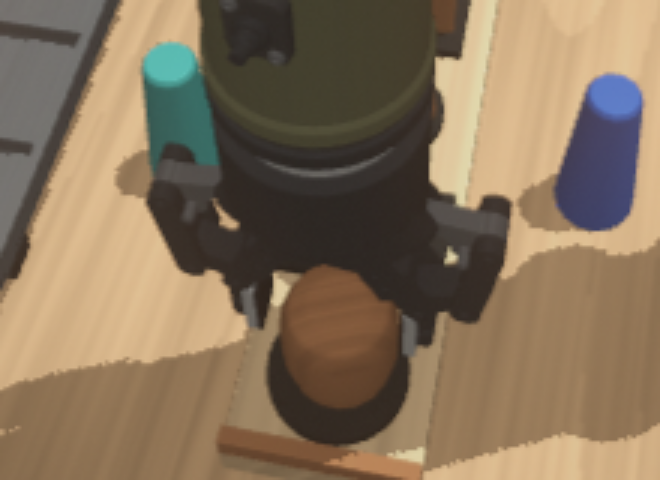

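The bun at crop (340,330) sits between the two pads at (250,305) and (408,335), centred. I close, then lift.

Emit:
{"fn": "carry_out", "kwargs": {"deltas": [[[0.3,0,-0.0015,0,0,0,0],[0,0,0,0,0,0,0],[0,0,0,0,0,0,0],[0,0,0,0,0,0,0],[0,0,0,0,0,0,0],[0,0,0,0.005,0,0,0],[0,0,0,0.015,0,0,0],[0,0,0,0.03,0,0,0],[0,0,0,0.04,0,0,0],[0,0,0,0.04,0,0,0]]]}}

```text
clock: 5.95
ee_pos: [437.7, 218.5, 187.1]
tcp_rot: [0.688, 0.726, -0.001, 0.0]
ft_force: [1.1, 0.2, -1.0]
opening: 49.0
grip_force: 41.6
```

```bash
python3 st.py 664.4 -37.4 190
```

```text
t 5.95 tcp [437.72 218.53 187.11] yawY 3.101230362069283 z [-0. -0. -1.] F [ 1.13  0.19 -1.02] 49.0143916285256 41.617242093198 q [-0.78 -0.01  0.26  1.88  0.    1.28 -0.47]
togo [ 226.68 -255.93    2.89]
```

Emit:
{"fn": "carry_out", "kwargs": {"deltas": [[[0,0.01,-0.012,0,0,0,0],[0,0.022,-0.025,0,0,0,0],[0,0.03,-0.033,0,0,0,0],[0,0.03,-0.034,0,0,0,0],[0,0.03,-0.034,0,0,0,0],[0,0.03,-0.034,0,0,0,0],[0,0.03,-0.034,0,0,0,0],[0,0.022,-0.026,0,0,0,0],[0,0.015,-0.016,0,0,0,0],[0,0.008,-0.008,0,0,0,0]]]}}

```text
clock: 6.95
ee_pos: [665.6, -39.7, 185.5]
tcp_rot: [0.689, 0.725, -0.001, 0.0]
ft_force: [0.1, -0.3, -0.5]
opening: 48.9
grip_force: 41.6
```

```bash
python3 st.py 664.4 -37.4 51
```

```text
t 6.95 tcp [665.64 -39.71 185.55] yawY 2.939790573986308 z [-0. -0. -1.] F [ 0.11 -0.34 -0.53] 48.919368625453146 41.62714219652116 q [-0.36  0.39  0.51  1.45 -0.19  1.35  0.21]
togo [  -1.24    2.31 -134.55]
```

Emit:
{"fn": "carry_out", "kwargs": {"deltas": [[[0,-0.001,0.002,-0.015,0,0,0],[0,0,0,-0.02,0,0,0],[0,0,0,-0.02,0,0,0],[0,0,0,-0.02,0,0,0],[0,0,0,-0.02,0,0,0],[0,0,0,-0.015,0,0,0],[0,0,0,-0.01,0,0,0],[0,0,0,-0.006,0,0,0],[0,0,0,0,0,0,0],[0,0,0,0,0,0,0]]]}}

```text
clock: 7.95
ee_pos: [664.8, -34.6, 60.9]
tcp_rot: [0.688, 0.726, 0.0, 0.0]
ft_force: [-0.1, 1.1, -0.2]
opening: 49.0
grip_force: 41.6
```

```bash
python3 st.py 664.4 -37.4 51;python3 look.py p1.png 140 160 360 320
```

```text
t 7.95 tcp [664.76 -34.63  60.88] yawY 3.130111284167469 z [ 0. -0. -1.] F [-0.13  1.06 -0.18] 48.98303554123658 41.62211426300928 q [-0.35  0.48  0.48  1.59 -0.24  1.12  0.24]
togo [-0.36 -2.77 -9.88]
```

View pics/p1.png

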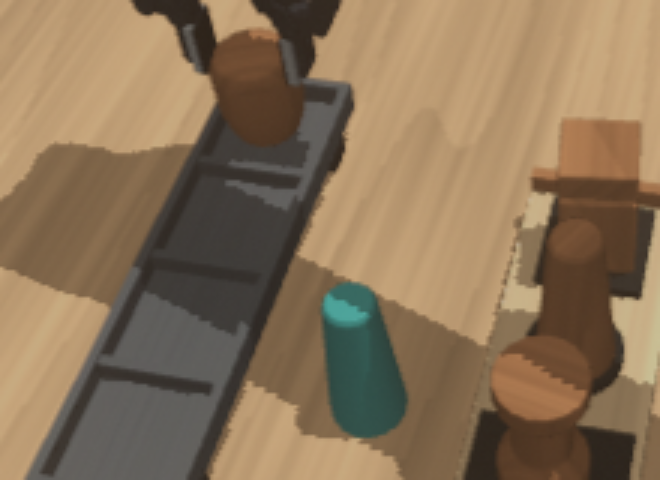

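The bun at crop (257,90) hangs over the right end bay, upright. I lower it gently.

Emit:
{"fn": "carry_out", "kwargs": {"deltas": [[[0,0,-0.0025,-0.004,0,0,0],[0,0,0,-0.002,0,0,0],[0,0,0,-0.001,0,0,0],[0,0,0,-0.001,0,0,0],[0,0,0,-0.0005,0,0,0],[0,0,0,-0.0005,0,0,0],[0,0,0,-0.0005,0,0,0],[0,0,0,0,0,0,0],[0,0,0,0,0,0,0],[0,0,0,0,0,0,0]]]}}

```text
clock: 9.0
ee_pos: [664.3, -37.2, 51.6]
tcp_rot: [0.688, 0.726, 0.0, 0.0]
ft_force: [-1.9, 0.5, 5.3]
opening: 48.8
grip_force: 42.3
```

It has touched down (5 N). I release and rise.

Emit:
{"fn": "carry_out", "kwargs": {"deltas": [[[0.65,0,0,0,0,0,0],[0.75,0,0,0,0,0,0],[0.85,0,0,0,0,0,0],[0.85,0,0,0,0,0,0],[0.85,0,0,0.01,0,0,0],[0.85,0,0,0.02,0,0,0],[0.85,0,0,0.03,0,0,0],[1,0,0,0.04,0,0,0],[1,0,0,0.04,0,0,0],[1,0,0,0.01,0,0,0]]]}}

```text
clock: 10.0
ee_pos: [667.0, -37.8, 207.3]
tcp_rot: [0.688, 0.726, 0.003, 0.003]
ft_force: [1.1, -0.3, 0.9]
opening: 85.3
grip_force: 0.0
```

```bash
python3 st.py 446.4 149 190;python3 look.py p2.png 140 160 360 320
```

```text
t 10.0 tcp [667.   -37.8  207.34] yawY 3.111381303525785 z [ 0.01  0.   -1.  ] F [ 1.14 -0.31  0.93] 85.32762303676643 0.0 q [-0.37  0.38  0.51  1.43 -0.19  1.37  0.2 ]
togo [-220.6   186.8   -17.34]
```

View pics/p2.png

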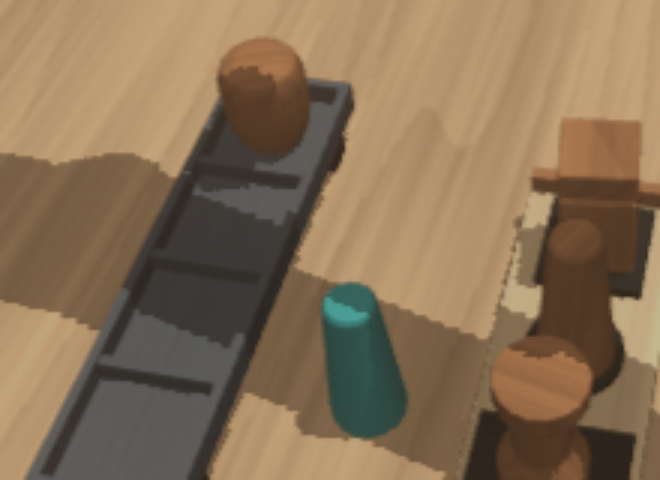

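The bun stands upright in the right end bay at crop (265,95). The spool is next.

Emit:
{"fn": "carry_out", "kwargs": {"deltas": [[[1,-0.01,0.009,0,0,0,0],[1,-0.022,0.018,0,0,0,0],[1,-0.028,0.024,0,0,0,0],[1,-0.03,0.025,0,0,0,0],[1,-0.03,0.025,0,0,0,0],[1,-0.03,0.025,-0.005,0,0,0],[1,-0.03,0.025,-0.005,0,0,0],[1,-0.022,0.02,-0.005,0,0,0],[1,-0.012,0.011,-0.002,0,0,0],[1,-0.006,0.005,0,0,0,0]]]}}

```text
clock: 11.05
ee_pos: [440.8, 151.3, 181.6]
tcp_rot: [0.686, 0.728, -0.002, -0.001]
ft_force: [0.1, -0.2, -0.6]
opening: 85.6
grip_force: 0.0
```

```bash
python3 st.py 446.4 149 89
```

```text
t 11.05 tcp [440.84 151.26 181.57] yawY 3.363377661706785 z [-0. -0. -1.] F [ 0.12 -0.23 -0.64] 85.56265236469316 0.0 q [-0.72 -0.06  0.33  1.93  0.02  1.28 -0.35]
togo [  5.56  -2.26 -92.57]
```

Emit:
{"fn": "carry_out", "kwargs": {"deltas": [[[1,0.002,-0.001,-0.01,0,0,0],[1,0,0,-0.02,0,0,0],[1,0,0,-0.02,0,0,0],[1,0,0,-0.02,0,0,0],[1,0,0,-0.015,0,0,0],[1,0,0,-0.008,0,0,0],[1,0,0,0,0,0,0],[1,0,0,0,0,0,0],[0.75,0,0,0,0,0,0],[0.7,0,0,0,0,0,0]]]}}

```text
clock: 12.05
ee_pos: [446.9, 149.1, 91.4]
tcp_rot: [0.688, 0.726, 0.001, 0.0]
ft_force: [0.1, 0.1, 0.8]
opening: 60.2
grip_force: 0.0
```

```bash
python3 st.py 446.4 149 89; python3 look.py g2.png 240 220 400 380
```

```text
t 12.05 tcp [446.86 149.07  91.41] yawY 3.1276043463612315 z [ 0.  0. -1.] F [0.15 0.14 0.85] 60.22902930043245 0.0 q [-0.71  0.03  0.34  2.04 -0.01  1.08 -0.31]
togo [-0.46 -0.07 -2.41]
```

View pics/g2.png

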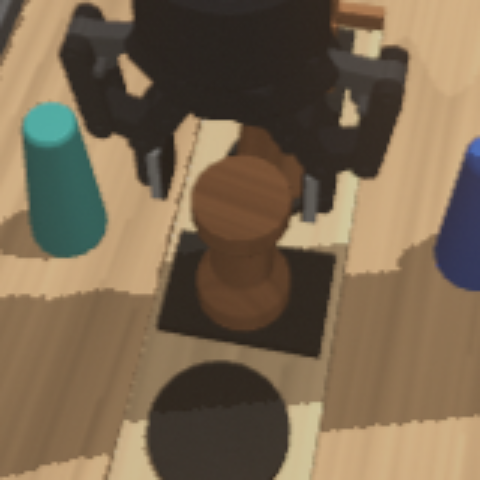

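The pads at crop (157,170) and (310,195) straddle the spool's top flange at (242,195). I go 4 mm lower, close and lift.

Emit:
{"fn": "carry_out", "kwargs": {"deltas": [[[0.7,0,0,-0.004,0,0,0],[0.3,0,0,0,0,0,0],[0,0,0,0,0,0,0],[0,0,0,0,0,0,0],[0,0,0,0,0,0,0],[0,0,0,0,0,0,0],[0,0,0,0,0,0,0],[0,0,0,0.005,0,0,0],[0,0,0,0.01,0,0,0],[0,0,0,0.02,0,0,0]]]}}

```text
clock: 13.1
ee_pos: [445.2, 148.3, 121.1]
tcp_rot: [0.688, 0.726, -0.001, -0.0]
ft_force: [0.1, -0.1, -0.4]
opening: 43.7
grip_force: 40.9
```

Emit:
{"fn": "carry_out", "kwargs": {"deltas": [[[0,0,0,0.03,0,0,0],[0,0,0,0.03,0,0,0],[0,0,0,0.03,0,0,0],[0,0.008,-0.004,0.02,0,0,0],[0,0.018,-0.01,0.01,0,0,0],[0,0.026,-0.014,0,0,0,0],[0,0.028,-0.015,0,0,0,0],[0,0.028,-0.015,0,0,0,0],[0,0.028,-0.015,0,0,0,0],[0,0.028,-0.015,0,0,0,0]]]}}

```text
clock: 14.1
ee_pos: [611.4, 60.3, 242.2]
tcp_rot: [0.687, 0.726, 0.0, 0.0]
ft_force: [-0.0, -0.5, -0.1]
opening: 43.8
grip_force: 40.9
```

```bash
python3 st.py 660.8 34.5 225
```

```text
t 14.1 tcp [611.42  60.32 242.22] yawY 3.149523141927328 z [ 0. -0. -1.] F [-0.05 -0.53 -0.14] 43.847009217491554 40.91600692947395 q [-0.55  0.24  0.49  1.51 -0.11  1.41  0.  ]
togo [ 49.38 -25.82 -17.22]
```

Emit:
{"fn": "carry_out", "kwargs": {"deltas": [[[0,0.02,-0.011,0,0,0,0],[0,0.015,-0.008,0,0,0,0],[0,0.009,-0.005,-0.01,0,0,0],[0,0.005,-0.002,-0.02,0,0,0],[0,0,0,-0.02,0,0,0],[0,0,0,-0.02,0,0,0],[0,0,0,-0.02,0,0,0],[0,0,0,-0.02,0,0,0],[0,0,0,-0.01,0,0,0],[0,0,0,0,0,0,0]]]}}

```text
clock: 15.1
ee_pos: [657.7, 35.3, 119.7]
tcp_rot: [0.687, 0.726, -0.001, -0.001]
ft_force: [-0.1, 0.0, -1.7]
opening: 43.5
grip_force: 40.9
```

```bash
python3 st.py 660.8 34.5 81.4;python3 look.py p3.png 140 160 360 320
```

```text
t 15.1 tcp [657.73  35.27 119.74] yawY 3.1578661268016965 z [-0. -0. -1.] F [-0.14  0.02 -1.68] 43.465890442588005 40.93954495154321 q [-0.46  0.42  0.48  1.55 -0.2   1.22  0.11]
togo [  3.07  -0.77 -38.34]
```

View pics/p3.png

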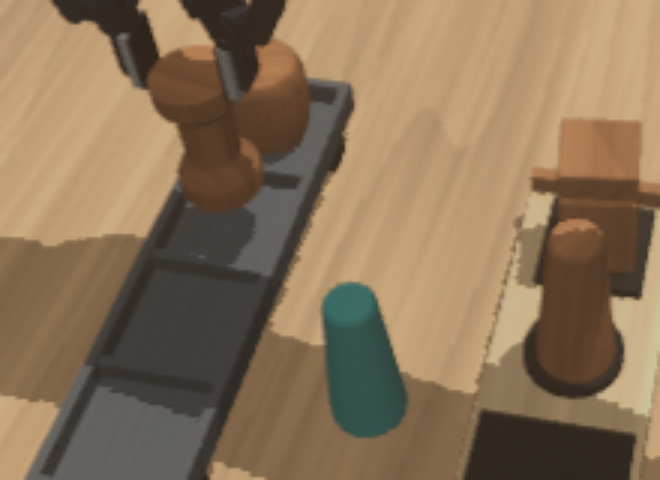

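The spool hangs above the second bay from the right. I check its lean against a projected vertical.

```bash
python3 - <<'E'
from h import *
im=get_image("side")
for z in(68,152): print((proj(im,[658,35,z])-[140,160])*3)
E
```

```text
[221.41224211 180.64377579]
[190.19821412  73.13842371]
```

Emit:
{"fn": "carry_out", "kwargs": {"deltas": [[[0,0.002,0,-0.015,0,0,0],[0,0,0,-0.01,0,0,0],[0,0,0,-0.005,0,0,0],[0,0,0,-0.002,0,0,0],[0,0,0,0,0,0,0],[0,0,0,0,0,0,0],[0,0,0,0,0,0,0],[0,0,0,0,0,0,0],[0,0,0,0,0,0,0],[0,0,0,0,0,0,0]]]}}

```text
clock: 16.2
ee_pos: [661.3, 34.9, 89.8]
tcp_rot: [0.688, 0.726, 0.0, 0.0]
ft_force: [-0.4, 0.4, -0.6]
opening: 43.5
grip_force: 40.9
```

```bash
python3 st.py 660.8 34.5 81.4
```

```text
t 16.2 tcp [661.29  34.88  89.79] yawY 3.1271847451163803 z [ 0.  0. -1.] F [-0.41  0.39 -0.59] 43.49416279014446 40.934844086878 q [-0.46  0.45  0.48  1.57 -0.22  1.17  0.12]
togo [-0.49 -0.38 -8.39]
```

Emit:
{"fn": "carry_out", "kwargs": {"deltas": [[[0,0,0,-0.003,0,0,0],[0,0,0,-0.002,0,0,0],[0,0,0,-0.001,0,0,0],[0,0,0,-0.001,0,0,0],[0,0,0,-0.0005,0,0,0],[0,0,0,-0.0005,0,0,0],[0,0,0,-0.0005,0,0,0],[0,0,0,0,0,0,0],[0,0,0,0,0,0,0],[0,0,0,0,0,0,0]]]}}

```text
clock: 17.2
ee_pos: [661.3, 34.9, 81.2]
tcp_rot: [0.688, 0.726, 0.0, 0.0]
ft_force: [0.8, 0.2, -1.4]
opening: 43.8
grip_force: 40.9
```

Emit:
{"fn": "carry_out", "kwargs": {"deltas": [[[0,0,0,-0.0005,0,0,0],[0,0,0,0,0,0,0],[0,0,0,-0.0005,0,0,0],[0,0,0,0,0,0,0],[0,0,0,-0.0005,0,0,0],[0,0,0,0,0,0,0],[0,0,0,0,0,0,0],[0,0,0,0,0,0,0],[0,0,0,0,0,0,0],[0,0,0,0,0,0,0]]]}}

```text
clock: 18.2
ee_pos: [661.4, 34.8, 80.8]
tcp_rot: [0.688, 0.726, 0.0, 0.0]
ft_force: [-3.6, -0.2, 6.9]
opening: 43.6
grip_force: 41.7
```

Contact at 7 N. I release and rise.

Emit:
{"fn": "carry_out", "kwargs": {"deltas": [[[0.6,0,0,0,0,0,0],[0.7,0,0,0,0,0,0],[0.85,0,0,0,0,0,0],[0.85,0,0,0,0,0,0],[0.85,0,0,0.01,0,0,0],[0.85,0,0,0.02,0,0,0],[0.85,0,0,0.03,0,0,0],[1,0,0,0.03,0,0,0],[1,0,0,0.02,0,0,0],[1,0,0,0.01,0,0,0]]]}}

```text
clock: 19.2
ee_pos: [662.5, 34.7, 203.0]
tcp_rot: [0.688, 0.726, 0.002, 0.001]
ft_force: [0.3, 0.3, -0.0]
opening: 85.1
grip_force: 0.0
```

```bash
python3 st.py 446.4 77.4 190;python3 look.py p4.png 140 160 360 320
```

```text
t 19.2 tcp [662.51  34.71 202.96] yawY 3.1207701171426203 z [ 0.  0. -1.] F [ 0.29  0.33 -0.02] 85.11932112735228 0.0 q [-0.47  0.37  0.5   1.44 -0.18  1.37  0.09]
togo [-216.11   42.69  -12.96]
```

View pics/p4.png

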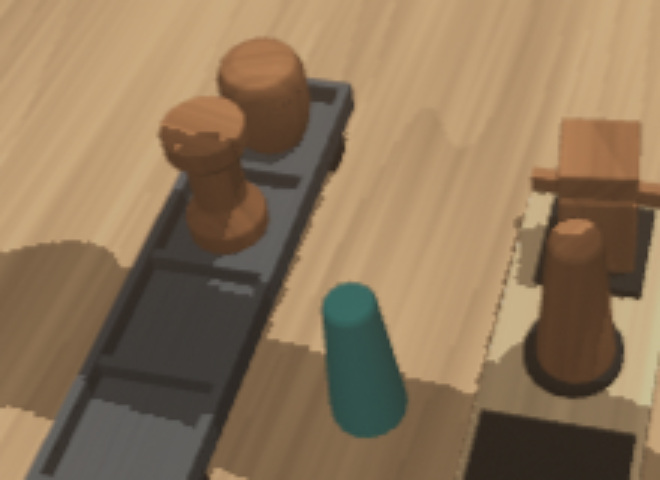

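The spool stands upright in its bay at crop (225,180). On to the taper.

Emit:
{"fn": "carry_out", "kwargs": {"deltas": [[[1,-0.01,0.002,0,0,0,0],[1,-0.022,0.004,0,0,0,0],[1,-0.028,0.006,0,0,0,0],[1,-0.03,0.006,0,0,0,0],[1,-0.03,0.006,0,0,0,0],[1,-0.03,0.006,0,0,0,0],[1,-0.028,0.006,0,0,0,0],[1,-0.02,0.004,0,0,0,0],[1,-0.012,0.0025,0,0,0,0],[1,-0.005,0,0,0,0,0]]]}}

```text
clock: 20.25
ee_pos: [444.5, 77.8, 198.8]
tcp_rot: [0.687, 0.727, -0.0, -0.0]
ft_force: [1.0, 0.3, 0.5]
opening: 85.3
grip_force: 0.0
```

Emit:
{"fn": "carry_out", "kwargs": {"deltas": [[[1,0,0,0,0,0,0],[1,0,0,-0.015,0,0,0],[1,0,0,-0.02,0,0,0],[1,0,0,-0.015,0,0,0],[1,0,0,-0.008,0,0,0],[1,0,0,0,0,0,0],[1,0,0,0,0,0,0],[1,0,0,0,0,0,0],[1,0,0,0,0,0,0],[1,0,0,0,0,0,0]]]}}

```text
clock: 21.25
ee_pos: [446.6, 77.5, 142.2]
tcp_rot: [0.688, 0.726, 0.0, 0.0]
ft_force: [0.4, -0.2, 0.6]
opening: 85.5
grip_force: 0.0
```

```bash
python3 st.py 446.4 77.4 60;python3 - <<'E'
from fit import *
S=get_image("side")
for n,p in(("foot_taper",[446.4,77.4,36,0]),("foot_square",[451,3.7,36,.19])):
  u=proj(S,[p[0],p[1],76])
  for x in outline_of(S,n):
    if np.hypot(*(np.array(x["rect"][:2])-u))<25: print(n,x["p"],x["rect"],proj(S,p[:3]),x["mask"].sum())
E
```

```text
t 21.25 tcp [446.59  77.5  142.17] yawY 3.1310211360218085 z [ 0.  0. -1.] F [ 0.38 -0.25  0.58] 85.52923156532934 0.0 q [-0.67 -0.07  0.42  2.02  0.03  1.19 -0.2 ]
togo [ -0.19  -0.1  -82.17]
foot_taper 0.61 [333.1, 260.1, 25.6, 57.3] [331.03876732 276.24723535] 1189
foot_square 0.71 [340.6, 225.1, 27.3, 54.2] [338.2445803  240.13115347] 1034
```

Body clearance over the 95 mm taper is slim, so I grasp at about TCP z=66.

Emit:
{"fn": "carry_out", "kwargs": {"deltas": [[[1,0,0,-0.015,0,0,0],[1,0,0,-0.02,0,0,0],[1,0,0,-0.02,0,0,0],[1,0,0,-0.012,0,0,0],[1,0,0,-0.006,0,0,0],[1,0,0,-0.003,0,0,0],[0.8,0,0,0,0,0,0],[0.65,0,0,0,0,0,0],[0.6,0,0,0,0,0,0],[0.6,0,0,0,0,0,0]]]}}

```text
clock: 22.4
ee_pos: [446.6, 77.5, 66.1]
tcp_rot: [0.688, 0.726, 0.0, 0.0]
ft_force: [-0.5, -0.1, 0.2]
opening: 51.0
grip_force: 0.0
```

```bash
python3 st.py 446.4 77.4 66; python3 look.py g3.png 240 180 400 320
```

```text
t 22.4 tcp [446.61  77.49  66.13] yawY 3.1297733381096853 z [ 0.  0. -1.] F [-0.46 -0.08  0.15] 51.022345811784824 0.0 q [-0.66  0.02  0.43  2.1  -0.01  1.02 -0.16]
togo [-0.21 -0.09 -0.13]
```

View pics/g3.png

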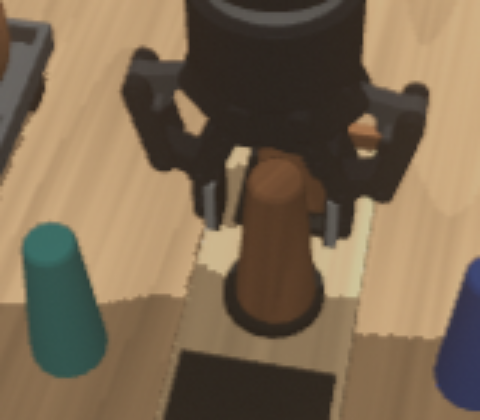

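The taper at crop (272,235) is between the pads at (210,205) and (332,220), undisturbed. I close and lift.

Emit:
{"fn": "carry_out", "kwargs": {"deltas": [[[0.4,0,0,0,0,0,0],[0.2,0,0,0,0,0,0],[0,0,0,0,0,0,0],[0,0,0,0,0,0,0],[0,0,0,0,0,0,0],[0,0,0,0,0,0,0],[0,0,0,0,0,0,0],[0,0,0,0.005,0,0,0],[0,0,0,0.01,0,0,0],[0,0,0,0.02,0,0,0]]]}}

```text
clock: 23.45
ee_pos: [445.0, 76.9, 100.1]
tcp_rot: [0.688, 0.726, -0.001, -0.0]
ft_force: [0.6, 0.6, -0.2]
opening: 31.7
grip_force: 39.7
```

Emit:
{"fn": "carry_out", "kwargs": {"deltas": [[[0,0,0,0.03,0,0,0],[0,0,0,0.03,0,0,0],[0,0,0,0.03,0,0,0],[0,0.008,0.001,0.02,0,0,0],[0,0.018,0.002,0.01,0,0,0],[0,0.026,0.004,0,0,0,0],[0,0.028,0.004,0,0,0,0],[0,0.028,0.004,0,0,0,0],[0,0.028,0.004,0,0,0,0],[0,0.026,0.004,0,0,0,0]]]}}

```text
clock: 24.45
ee_pos: [609.4, 100.7, 220.9]
tcp_rot: [0.687, 0.726, -0.0, 0.0]
ft_force: [-0.6, -0.7, 0.1]
opening: 31.3
grip_force: 39.7
```

Emit:
{"fn": "carry_out", "kwargs": {"deltas": [[[0,0.02,0.002,0,0,0,0],[0,0.015,0.002,0,0,0,0],[0,0.009,0.001,-0.01,0,0,0],[0,0.0046,0.001,-0.02,0,0,0],[0,0,0,-0.02,0,0,0],[0,0,0,-0.02,0,0,0],[0,0,0,-0.02,0,0,0],[0,0,0,-0.02,0,0,0],[0,0,0,-0.01,0,0,0],[0,0,0,0,0,0,0]]]}}

```text
clock: 25.45
ee_pos: [655.2, 106.3, 98.7]
tcp_rot: [0.688, 0.726, -0.002, -0.001]
ft_force: [0.2, -0.1, -0.8]
opening: 31.3
grip_force: 39.7
```

Emit:
{"fn": "carry_out", "kwargs": {"deltas": [[[0,0,0,-0.015,0,0,0],[0,0,0,-0.01,0,0,0],[0,0,0,-0.004,0,0,0],[0,0,0,-0.002,0,0,0],[0,0,0,0,0,0,0],[0,0,0,0,0,0,0],[0,0,0,0,0,0,0],[0,0,0,0,0,0,0],[0,0,0,0,0,0,0],[0,0,0,0,0,0,0]]]}}

```text
clock: 26.45
ee_pos: [656.9, 106.4, 69.8]
tcp_rot: [0.688, 0.726, 0.0, 0.0]
ft_force: [0.3, -0.3, -1.2]
opening: 31.1
grip_force: 39.7
```

```bash
python3 st.py 657.2 106.5 60; python3 - <<'E'
from fit import *
S=get_image("side");np.set_printoptions(precision=1,suppress=True)
z=manip.get_obs()["ee_pos"][2]-30
print(proj(S,[657,106.5,z]),proj(S,[657,106.5,z+95]))
for x in outline_of(S,"foot_taper"):print(round(x["p"],2),x["rect"])
for x in mark_of(S,"foot_taper"):print(round(x["p"],2),x["position"])
E
```

```text
t 26.45 tcp [656.87 106.42  69.76] yawY 3.1335884015963735 z [ 0.  0. -1.] F [ 0.33 -0.25 -1.24] 31.102472352380513 39.684609893738525 q [-0.55  0.47  0.45  1.58 -0.22  1.14  0.01]
togo [ 0.33  0.08 -9.76]
[200.1 264.3] [186.2 226.3]
0.94 [397.7, 291.3, 28.6, 53.6]
0.87 [196.5, 248.2, 31.4, 55.3]
0.72 [263.1, 278.1, 25.9, 49.1]
0.39 [226.2, 194.1, 29.3, 36.3]
0.85 [398.3, 304.1]
0.6 [206.4, 264.0]
0.58 [265.5, 297.3]
```

```bash
python3 look.py p5.png 140 190 280 310
```

```text
(no output)
```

View pics/p5.png

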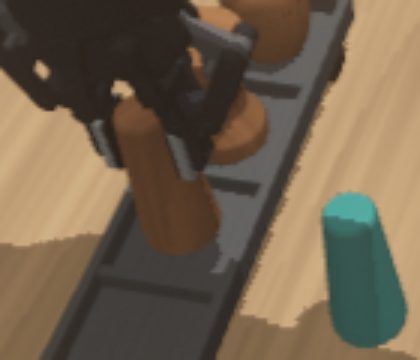

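The taper hangs over the third bay from the right, top at crop (140,113) and foot near (183,228). That matches the projected vertical (139,109)–(180,223). I lower slowly until contact.

Emit:
{"fn": "carry_out", "kwargs": {"deltas": [[[0,0,0,-0.002,0,0,0],[0,0,0,-0.001,0,0,0],[0,0,0,-0.001,0,0,0],[0,0,0,-0.0005,0,0,0],[0,0,0,-0.0005,0,0,0],[0,0,0,-0.0005,0,0,0],[0,0,0,0,0,0,0],[0,0,0,0,0,0,0],[0,0,0,0,0,0,0],[0,0,0,0,0,0,0]]]}}

```text
clock: 27.65
ee_pos: [656.9, 106.4, 64.2]
tcp_rot: [0.688, 0.726, 0.0, 0.0]
ft_force: [-0.8, -0.6, -1.0]
opening: 31.6
grip_force: 39.7
```

Emit:
{"fn": "carry_out", "kwargs": {"deltas": [[[0,0,0,-0.0005,0,0,0],[0,0,0,-0.0005,0,0,0],[0,0,0,-0.0005,0,0,0],[0,0,0,-0.0005,0,0,0],[0,0,0,-0.0005,0,0,0],[0,0,0,-0.0005,0,0,0],[0,0,0,0,0,0,0],[0,0,0,0,0,0,0],[0,0,0,0,0,0,0],[0,0,0,0,0,0,0]]]}}

```text
clock: 28.65
ee_pos: [656.9, 106.3, 61.2]
tcp_rot: [0.688, 0.726, 0.0, 0.0]
ft_force: [0.5, 0.4, -1.7]
opening: 31.5
grip_force: 39.7
```

Emit:
{"fn": "carry_out", "kwargs": {"deltas": [[[0,0,0,-0.0005,0,0,0],[0,0,0,-0.0005,0,0,0],[0,0,0,-0.0005,0,0,0],[0,0,0,0,0,0,0],[0,0,0,0,0,0,0],[0,0,0,0,0,0,0],[0,0,0,0,0,0,0],[0,0,0,0,0,0,0],[0,0,0,0,0,0,0],[0,0,0,0,0,0,0]]]}}

```text
clock: 29.65
ee_pos: [656.9, 106.4, 60.1]
tcp_rot: [0.688, 0.726, 0.0, 0.0]
ft_force: [-1.2, -0.6, 4.6]
opening: 31.5
grip_force: 40.5
```

Emit:
{"fn": "carry_out", "kwargs": {"deltas": [[[0.4,0,0,0,0,0,0],[0.5,0,0,0,0,0,0],[0.6,0,0,0,0,0,0],[0.75,0,0,0,0,0,0],[0.8,0,0,0,0,0,0],[0.8,0,0,0.01,0,0,0],[0.8,0,0,0.025,0,0,0],[0.8,0,0,0.04,0,0,0],[1,0,0,0.04,0,0,0],[1,0,0,0.02,0,0,0]]]}}

```text
clock: 30.65
ee_pos: [658.7, 106.3, 200.0]
tcp_rot: [0.688, 0.726, 0.003, 0.002]
ft_force: [0.2, 0.4, 0.3]
opening: 85.1
grip_force: 0.0
```

```bash
cat > chk.py <<'E'
from fit import *
import sys
np.set_printoptions(precision=2,suppress=True)
T=get_image("top");S=get_image("side")
W={"foot_bun":[664.4,-37.4,30,0],"foot_spool":[660.8,34.5,30,0],"foot_taper":[657.2,106.5,30,0],"foot_square":[653.6,178.4,30,.05]}
for n in sys.argv[1:]:
  p=W[n] if n!="board_square" else [451,3.7,36,.19]; n=n.replace("board","foot")
  for k,im in(("T",T),("S",S)):
    u=proj(im,np.array(p[:3])+[0,0,40]);l=[x for x in outline_of(im,n) if np.hypot(*(np.array(x["rect"][:2])-u))<25]
    if l: print(n,k,*fit([(im,l[0]["mask"],None)],n,p,[0,1]+([3] if "sq" in n else [])))
    else: print(n,k,"none")
E
python3 st.py 451 4 190; python3 chk.py foot_taper board_square
```

```text
t 30.65 tcp [658.73 106.27 199.96] yawY 3.1107864860406584 z [ 0.01  0.   -1.  ] F [0.23 0.43 0.29] 85.12503697213842 0.0 q [-0.56  0.38  0.48  1.44 -0.18  1.36 -0.02]
togo [-207.73 -102.27   -9.96]
foot_taper T [657.59 105.3   30.     0.  ] 0.15595451825254336
foot_taper S [658.33 104.61  30.     0.  ] 0.10212195000745417
foot_square T [451.2    4.07  36.     0.18] 0.062293274531422305
foot_square S [450.22   3.44  36.     0.18] 0.03957266859559316
```

The taper stands in its bay at (658,105), and the square is still at (451,4) with yaw about 10.5°. I go to it.

Emit:
{"fn": "carry_out", "kwargs": {"deltas": [[[1,-0.01,-0.005,0,0,0,0],[1,-0.02,-0.01,0,0,0,0],[1,-0.028,-0.014,0,0,0,2.5],[1,-0.03,-0.015,0,0,0,2.5],[1,-0.03,-0.015,0,0,0,2.5],[1,-0.03,-0.015,0,0,0,0],[1,-0.026,-0.0134,0,0,0,0],[1,-0.018,-0.009,0,0,0,0],[1,-0.01,-0.004,0,0,0,0],[1,-0.004,-0.002,0,0,0,0]]]}}

```text
clock: 31.95
ee_pos: [449.6, 3.7, 194.2]
tcp_rot: [0.639, 0.77, 0.0, -0.0]
ft_force: [-1.1, 0.6, -0.2]
opening: 85.7
grip_force: 0.0
```

Emit:
{"fn": "carry_out", "kwargs": {"deltas": [[[1,0,0,0,0,0,0],[1,0,0,-0.015,0,0,0],[1,0,0,-0.02,0,0,0],[1,0,0,-0.015,0,0,0],[1,0,0,-0.008,0,0,0],[1,0,0,0,0,0,0],[1,0,0,0,0,0,0],[1,0,0,0,0,0,0],[1,0,0,0,0,0,0],[1,0,0,0,0,0,0]]]}}

```text
clock: 32.95
ee_pos: [451.2, 4.0, 137.2]
tcp_rot: [0.639, 0.77, 0.0, 0.0]
ft_force: [0.1, -0.2, 0.9]
opening: 85.5
grip_force: 0.0
```

```bash
python3 st.py 451 4 58
```

```text
t 32.95 tcp [451.19   4.   137.15] yawY 10.625153610930832 z [ 0.  0. -1.] F [ 0.09 -0.21  0.89] 85.45123644518304 0.0 q [-0.58 -0.08  0.5   2.03  0.04  1.18  0.08]
togo [ -0.19  -0.   -79.15]
```

Emit:
{"fn": "carry_out", "kwargs": {"deltas": [[[1,0,0,-0.015,0,0,0],[1,0,0,-0.02,0,0,0],[1,0,0,-0.02,0,0,0],[1,0,0,-0.014,0,0,0],[1,0,0,-0.007,0,0,0],[1,0,0,-0.003,0,0,0],[0.8,0,0,0,0,0,0],[0.7,0,0,0,0,0,0],[0.65,0,0,0,0,0,0],[0.65,0,0,0,0,0,0]]]}}

```text
clock: 33.95
ee_pos: [451.2, 4.1, 58.2]
tcp_rot: [0.639, 0.77, 0.0, 0.0]
ft_force: [-0.3, 0.2, -1.2]
opening: 55.8
grip_force: 0.0
```

Emit:
{"fn": "carry_out", "kwargs": {"deltas": [[[0.4,0,0,0,0,0,0],[0.2,0,0,0,0,0,0],[0,0,0,0,0,0,0],[0,0,0,0,0,0,0],[0,0,0,0,0,0,0],[0,0,0,0,0,0,0],[0,0,0,0,0,0,0],[0,0,0,0.005,0,0,0],[0,0,0,0.01,0,0,0],[0,0,0,0.02,0,0,0]]]}}

```text
clock: 34.95
ee_pos: [449.4, 3.7, 92.0]
tcp_rot: [0.639, 0.77, -0.001, -0.001]
ft_force: [-0.1, -0.4, -2.0]
opening: 41.2
grip_force: 40.6
```

Held. I lift and carry to the left end bay, turning back to the rack's yaw.

Emit:
{"fn": "carry_out", "kwargs": {"deltas": [[[0,0,0,0.03,0,0,0],[0,0,0,0.035,0,0,0],[0,0,0,0.03,0,0,0],[0,0.008,0.007,0.02,0,0,0],[0,0.018,0.015,0,0,0,0],[0,0.026,0.022,0,0,0,-1.5],[0,0.028,0.024,0,0,0,-1.5],[0,0.028,0.024,0,0,0,-1.5],[0,0.028,0.024,0,0,0,-1.5],[0,0.024,0.022,0,0,0,-1.5]]]}}

```text
clock: 35.95
ee_pos: [611.8, 143.4, 207.6]
tcp_rot: [0.688, 0.726, -0.0, 0.0]
ft_force: [0.6, -0.6, -0.6]
opening: 41.4
grip_force: 40.8
```

Emit:
{"fn": "carry_out", "kwargs": {"deltas": [[[0,0.02,0.018,0,0,0,0],[0,0.013,0.01,0,0,0,0],[0,0.007,0.006,0,0,0,0],[0,0.0024,0.0023,-0.01,0,0,0],[0,0,0,-0.02,0,0,0],[0,0,0,-0.025,0,0,0],[0,0,0,-0.025,0,0,0],[0,0,0,-0.02,0,0,0],[0,0,0,-0.01,0,0,0],[0,0,0,0,0,0,0]]]}}

```text
clock: 36.95
ee_pos: [651.6, 177.3, 95.9]
tcp_rot: [0.688, 0.726, -0.002, -0.001]
ft_force: [-0.7, -0.1, -0.2]
opening: 41.4
grip_force: 40.8
```

```bash
python3 st.py 653.6 178.4 52
```

```text
t 36.95 tcp [651.59 177.34  95.88] yawY 3.0901322592877567 z [-0. -0. -1.] F [-0.71 -0.12 -0.23] 41.371314198608076 40.841968059539795 q [-0.62  0.47  0.43  1.53 -0.2   1.19 -0.11]
togo [  2.01   1.06 -43.88]
```

Emit:
{"fn": "carry_out", "kwargs": {"deltas": [[[0,0,0,-0.015,0,0,0],[0,0,0,-0.012,0,0,0],[0,0,0,-0.008,0,0,0],[0,0,0,-0.004,0,0,0],[0,0,0,-0.001,0,0,0],[0,0,0,-0.001,0,0,0],[0,0,0,-0.001,0,0,0],[0,0,0,0,0,0,0],[0,0,0,0,0,0,0],[0,0,0,0,0,0,0]]]}}

```text
clock: 37.95
ee_pos: [653.4, 178.3, 55.9]
tcp_rot: [0.688, 0.726, 0.0, 0.0]
ft_force: [0.6, -0.4, -2.8]
opening: 41.9
grip_force: 40.8
```

Emit:
{"fn": "carry_out", "kwargs": {"deltas": [[[0,0,0,-0.0005,0,0,0],[0,0,0,-0.0005,0,0,0],[0,0,0,-0.0005,0,0,0],[0,0,0,-0.0005,0,0,0],[0,0,0,-0.0005,0,0,0],[0,0,0,-0.0005,0,0,0],[0,0,0,0,0,0,0],[0,0,0,0,0,0,0],[0,0,0,0,0,0,0],[0,0,0,0,0,0,0]]]}}

```text
clock: 38.95
ee_pos: [653.3, 178.3, 52.7]
tcp_rot: [0.688, 0.726, 0.0, 0.0]
ft_force: [-0.0, 0.3, -1.8]
opening: 41.5
grip_force: 40.8
```

Emit:
{"fn": "carry_out", "kwargs": {"deltas": [[[0,0,0,-0.0005,0,0,0],[0,0,0,-0.0005,0,0,0],[0,0,0,0,0,0,0],[0,0,0,0,0,0,0],[0,0,0,0,0,0,0],[0,0,0,0,0,0,0],[0,0,0,0,0,0,0],[0,0,0,0,0,0,0],[0,0,0,0,0,0,0],[0,0,0,0,0,0,0]]]}}

```text
clock: 39.95
ee_pos: [653.3, 178.3, 52.1]
tcp_rot: [0.688, 0.726, 0.0, 0.0]
ft_force: [-2.2, 0.5, 5.1]
opening: 41.5
grip_force: 41.5
```

Emit:
{"fn": "carry_out", "kwargs": {"deltas": [[[0.55,0,0,0,0,0,0],[0.65,0,0,0,0,0,0],[0.8,0,0,0,0,0,0],[0.8,0,0,0,0,0,0],[0.8,0,0,0.005,0,0,0],[0.8,0,0,0.015,0,0,0],[0.8,0,0,0.025,0,0,0],[0.8,0,0,0.04,0,0,0],[1,0,0,0.04,0,0,0],[1,0,0,0.03,0,0,0]]]}}

```text
clock: 40.95
ee_pos: [654.3, 178.2, 211.4]
tcp_rot: [0.688, 0.726, 0.002, 0.001]
ft_force: [0.4, 0.2, -0.8]
opening: 85.6
grip_force: 0.0
```

Emit:
{"fn": "carry_out", "kwargs": {"deltas": [[[1,-0.015,0,0.01,0,0,0],[1,-0.03,0,0.01,0,0,0],[1,-0.03,0,0,0,0,0],[1,-0.03,0,0,0,0,0],[1,-0.03,0,0,0,0,0],[1,-0.015,0,0,0,0,0],[1,0,0,0,0,0,0],[1,0,0,0,0,0,0],[1,0,0,0,0,0,0],[1,0,0,0,0,0,0]]]}}

```text
clock: 41.95
ee_pos: [504.1, 178.0, 226.7]
tcp_rot: [0.688, 0.726, -0.0, 0.0]
ft_force: [-0.8, 0.2, 0.2]
opening: 85.4
grip_force: 0.0
```

```bash
python3 - <<'E'
from h import *
T=get_image("top");S=get_image("side")
a=cv2.resize(T["color"][70:190,180:360,::-1],(600,400));b=cv2.resize(S["color"][170:350,140:410,::-1],(600,400))
cv2.imwrite("pics/end.png",cv2.resize(np.vstack([a,b]),(450,600)))
E
python3 chk.py foot_bun foot_spool foot_taper foot_square
```

```text
foot_bun T [664.01 -39.22  30.     0.  ] 0.03524102170155563
foot_bun S [662.32 -43.42  30.     0.  ] 0.5993981453049193
foot_spool T [661.02  34.69  30.     0.  ] 0.13247486329158586
foot_spool S [661.5   34.78  30.     0.  ] 0.4203782794386821
foot_taper T [658.01 106.57  30.     0.  ] 0.05568034046577608
foot_taper S [657.91 104.66  30.     0.  ] 0.0948066735977029
foot_square T [654.09 178.79  30.     0.06] 0.05218796094682865
foot_square S [653.39 178.86  30.     0.07] 0.0508588064046579
```

View pics/end.png

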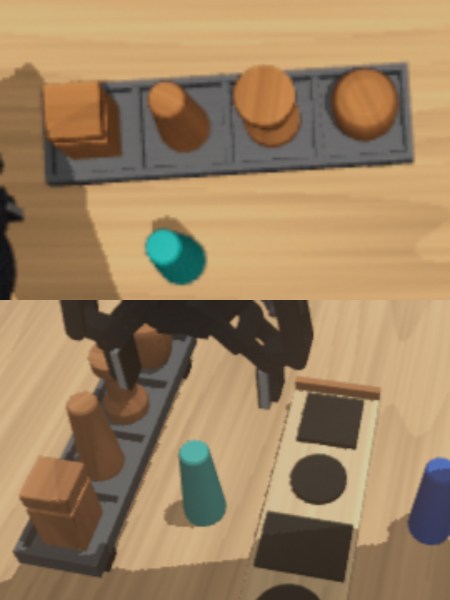

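All four stand upright in their bays. From left to right in the top half: square (80,110), taper (180,115), spool (268,100), bun (365,102). The look-alikes are untouched and the gripper is clear.

```bash
python3 -c "
from rig import job
print(job.finish_job())"
```

```text
the job is handed in; nothing more can be done
None
```

All four feet stand released and upright in the bay rack in reversed order (left to right: square, taper, spool, bun), and the job was handed in at about 42 s of the 109 s allowed; no verdict was returned.

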